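# Stand the mascara in its collar and turn the carousel to the front

## Robot

A 6-joint arm with a two-finger parallel gripper is mounted at the origin on the work surface. World frame = base frame: x ahead of the robot, y to its left, z up, the work surface at z = 0. Lengths are in m, angles in rad, forces in N, time in s.
With the tool pointing down it reaches from about 0.375 to 0.9 m from the base axis. Payload 3.1 kg.
Tool frame: the origin (TCP) lies where the fingers leave the gripper's body, on its centre line; the fingertips stand 73 mm ahead of it and the grasp point (between the pads) lies 54 mm ahead of it (grasp_offset is the distance from the TCP to the grasp point, in m); z points along the fingers, y is the line along which they close (so a half turn about z gives the same grasp; the last joint's range is limited). The gripper opens to 85 mm and grips with 20 to 120 N. Pads are 22 mm wide; open, the fingers measure 114 mm over their backs; the gripper's body (76 mm by 85 mm) begins 54 mm behind the grasp point. The pads swing forward as they close: fully open they stand 13 mm farther back than shut.
Start: joints at [0.926, 0.527, 1.433, -0, 1.181, -0.178], TCP at [0.281, 0.558, 0.304] pointing down, gripper open.
Joint ranges: [-3.08, 3.08], [-0.75, 2.2], [0.22, 2.44], [-1.43, 4.57], [0, 2.65], [-2.85, 2.85]. Speed limits (rad/s): [2.79, 2.79, 3.14, 3.14, 3.14, 3.14].

## Interface

Orientations are given as a unit quaternion [x, y, z, w].
In Python, from rig import get_obs, snapshot, close_job, grasp_offset gives the robot as it stands. The module is installed in compiled form; this text tells all that it offers.
- The arm moves only by the tool carry_out, never from a script. Its arguments are lists of equal length, an entry for each row: "translation": the shift along the world's x, y, z in m, a list of three; "turn": the turn, a rotation vector about the world's x, y, z in degrees, a list of three. In form: {"translation": [[dx, dy, dz], ...], "turn": [[wx, wy, wz], ...]}. A call has exactly 8 rows; each row shifts and turns the commanded pose from where the row before left it; what a row does not reach is not made up. A row lasts 1/12 s, in which the tool goes at most 41.7 mm and 7.16 degrees, less where a joint would pass 70% of its speed; a pose out of reach is approached as far as the arm can. A call is refused whole if a number of a shift passes 0.0417 or a number of a turn 7.16, either way. A call with a gripper value outside its range is refused whole. "jaw" is the opening, from 0 (shut) to 1 (fully open), set as the call begins (left out, the last holds). The fingers move at their own pace and stop on an object; the grip force is fixed at half the most. Time passes only in rows, so rows that do not move let the fingers close, or fill a call up. It gives the time, the measured TCP pose, the force, the opening and the grip force at its end, in the units of the state.
- get_obs(): the state, without advancing time (a new reading comes with each control period).
- snapshot(name): name is "scene" or "top" or "wrist"; returns a dict with "frame" (384x512x3 uint8, red, green, blue), "fx", "fy", "cx", "cy" (pixels), "k1" (the pictures are not rectified: a ray, as slopes to the right and down, at radius r is drawn at 1 + k1 r^2 times it, then the intrinsics apply), "origin" and "rotation" of the camera in the world. Camera axes: x right, y up, looking along -z (the intrinsics and any distortion apply to the point x, -y, -z); pixel columns grow to the right and rows downward; lengths in m; the calibration is good to about 2 mm. A picture is of the moment at which its call begins. There is no depth.
- close_job(): hands the job in; it is judged then, once.
The state is a dict: "time_s": time; "joint_pos": joint angles; "qvel": joint speeds; "joint_torque": joint torques, N m; "tcp_pos": TCP position; "eef_rot": TCP orientation; "force": force on the tool from outside, world axes, zero at the start; "wrist_torque": the same for the moment, N m; "width": finger opening in m; "grip_force": force on a finger pad.
Only numpy, scipy, OpenCV 4.12 (cv2) and the standard library are available. Lean on these libraries where they do the work, as an engineer would, in place of code of your own. Each camera call takes 0.05 s, during which the arm holds its last target. There are 200 camera calls.

## Task

Stand the slim metal mascara tube upright in the narrow empty collar of the round make-up carousel, all the way down, and let go of it. Then turn the carousel by its centre grip until the tube is in line with the pointer that sticks out of the carousel's foot, and finish while still holding the grip, keeping the carousel still. Leave the nail-polish bottle, ring dish, comb and hair clip where they are.

Things in the scene. Friction and masses are not known exactly. Their poses are not given: they have to be found in the camera images.
- tube: the mascara tube to stand: plain aluminium cylinder, 18 mm diameter, 115 mm tall, about 40 g, thin dark seam round its middle, standing upright and loose on the nightstand to the left or the right of the carousel. Origin: centre of its foot; z up along it.
- foot: the carousel's fixed black foot, a disc of 208 mm diameter and 12 mm height that does not move; its place and yaw differ from run to run. Origin: on the turning axis, at the nightstand's surface. A tongue, 24 mm wide, with a small upright fin (the pointer) sticks out along its own -x, roughly towards the robot.
- pointer (a point): top of the pointer fin on the foot, 134 mm from the turning axis, 32 mm above the surface. This is the carousel's front.
- collar (a point): centre of the mouth of the narrow empty collar on the turning tray: a white ring, 22 mm inside diameter, 4 mm wall, 32 mm deep, standing on the tray 80 mm from the turning axis; its mouth is 56 mm and its floor 24 mm above the surface. The point turns with the tray; z up.
- tray (a point): centre of the turning tray's top, 24 mm above the surface: a grey disc of 220 mm diameter. Opposite the narrow collar stands a wide empty ring (40 mm inside) that is not meant; at the other four places, 60 degrees apart, are jars and bottles fixed to the tray, none higher than 78 mm above the surface.
- grip (a point): the carousel's centre grip: a wooden blade 44 mm long, 10 mm thick, 40 mm high, on a thin post on the turning axis, fixed to the tray. The point is the blade's centre, 145 mm above the surface (blade from 125 to 165 mm). Its length runs along its own x, its thickness along y; the collar lies along its own -x. The tube stood in the collar reaches 139 mm above the surface.
- carousel (a joint): turn of the tray on the foot in rad, growing counter-clockwise seen from above; 0 (or any whole turn) puts the collar in line with the pointer. It turns freely either way with slight friction (about 0.1 N m), has no spring and stays where it is left.
- polish: bystander: squat nail-polish bottle, 34 mm diameter, 64 mm tall with its black cap, standing on the left or right of the carousel, on the side where the tube is not. Origin: centre of its underside.
- dish: bystander: round white ceramic ring dish, 96 mm diameter, 22 mm high. Origin: centre of its underside.
- comb: bystander: pink comb lying flat, 165 x 36 x 5 mm, long along its x. Origin: near its middle, underside.
- clip: bystander: flat steel hair clip, 62 x 16 x 10 mm, long along its x. Origin: centre of its underside.
Things that resemble listed ones, but are neither listed nor needed, are in the scene too. Several things have the shape of the tube; the one meant has the colours described above.

How it is judged:
By the outcome, as a careful person would: the job done as asked, in the order asked, and still so for the second after the job is handed in, while the arm keeps its last pose, push and grip.
It also fails if it takes over 67 s, if anything falls off the work surface, if the arm or the gripper's body presses on something with over 40 N, if the wrist force passes 120 N, or if a joint passes its speed limit or range.

## Working session

There is one attempt and no reset: what is moved stays moved. The work goes in short steps, Python scripts to look and compute and a tool call to move; the robot and the scene stay as the last step left them, time stands still between calls to the robot, and variables do not carry over. Pictures are saved under pics/ and viewed, at most 10 in all, crops included, and the job is handed in when it is done.

Besides the shell and the picture viewer there is one more tool, called after "Emit:" as name(argument=value, ...) on one line, values as JSON. carry_out: Moves the arm, as the interface text tells. Its arguments: {"type":"object","properties":{"translation":{"type":"array","items":{"type":"array","items":{"type":"number"}}},"turn":{"type":"array","items":{"type":"array","items":{"type":"number"}}},"jaw":{"type":"number"}},"required":["translation","turn"]}

```bash
mkdir -p pics
cat > h.py <<'E'
import numpy as np, cv2
from rig import get_obs, snapshot, close_job, grasp_offset
def snap(n,f):
    s=snapshot(n); cv2.imwrite(f'pics/{f}.png',s['frame'][:,:,::-1]); 
    np.savez(f'pics/{f}.npz',**s); return s
def load(f): return dict(np.load(f'pics/{f}.npz'))
def ray(s,u,v):
    x=(u-s['cx'])/s['fx'];y=(v-s['cy'])/s['fy']
    rd=np.hypot(x,y);r=rd
    for _ in range(20): r=rd/(1+s['k1']*r*r)
    k=r/rd if rd>0 else 1
    d=np.array(s['rotation'])@np.array([x*k,-y*k,-1]); return np.array(s['origin']),d
def atz(s,u,v,z):
    o,d=ray(s,u,v); return o+d*(z-o[2])/d[2]
def proj(s,p):
    c=np.array(s['rotation']).T@(np.array(p)-s['origin']); x,y=c[0]/-c[2],-c[1]/-c[2]
    k=1+s['k1']*(x*x+y*y); return s['fx']*x*k+s['cx'],s['fy']*y*k+s['cy']
def tri(a,ua,b,ub):
    o1,d1=ray(a,*ua);o2,d2=ray(b,*ub); t=np.linalg.lstsq(np.c_[d1,-d2],o2-o1,rcond=None)[0]
    p,q=o1+d1*t[0],o2+d2*t[1]; return (p+q)/2,np.linalg.norm(p-q)
E
python3 - <<'E'
from h import *
a=snap('scene','s0');b=snap('top','t0')
for s in(a,b): print(s['origin'],s['rotation'],s['fx'],s['k1'])
o=get_obs();print(o,grasp_offset)
for n in('s0','t0'):
    cv2.imwrite(f'pics/{n}b.png',cv2.resize(cv2.imread(f'pics/{n}.png'),(800,600),interpolation=cv2.INTER_CUBIC))
E
```

```text
[1.2598103  0.4084925  0.62603226] [0.2440533  0.41250783 0.75118086 0.45387509] 381.0944402627567 -0.07945397583952994
[0.3589091  0.03562694 1.22922895] [ 0.04902656 -0.05442003 -0.70466695  0.70574737] 490.4513508362091 0.0025989700058616995
{'time_s': 0.1, 'joint_pos': array([ 9.26502334e-01,  5.28343413e-01,  1.43381662e+00, -2.09776521e-05,
        1.18138291e+00, -1.78517408e-01]), 'qvel': array([ 0.00072536, -0.00162642, -0.00420509, -0.00096408,  0.00026209,
        0.00017973]), 'joint_torque': array([ 6.58480008e-05, -4.43303239e+01, -1.78587306e+01, -2.30951582e-04,
        3.78781042e-03, -1.67813539e-05]), 'tcp_pos': array([0.28036747, 0.5580039 , 0.30303613]), 'eef_rot': array([ 2.30784808e-01,  9.73004328e-01, -8.97655872e-04, -3.81067689e-04]), 'force': array([ 0.05070704, -0.24553433, -0.19841117]), 'wrist_torque': array([ 0.07607733,  0.01495   , -0.0204366 ]), 'grip_force': 0.0, 'width': 0.0851163377890578} 0.0539
```

View pics/s0b.png

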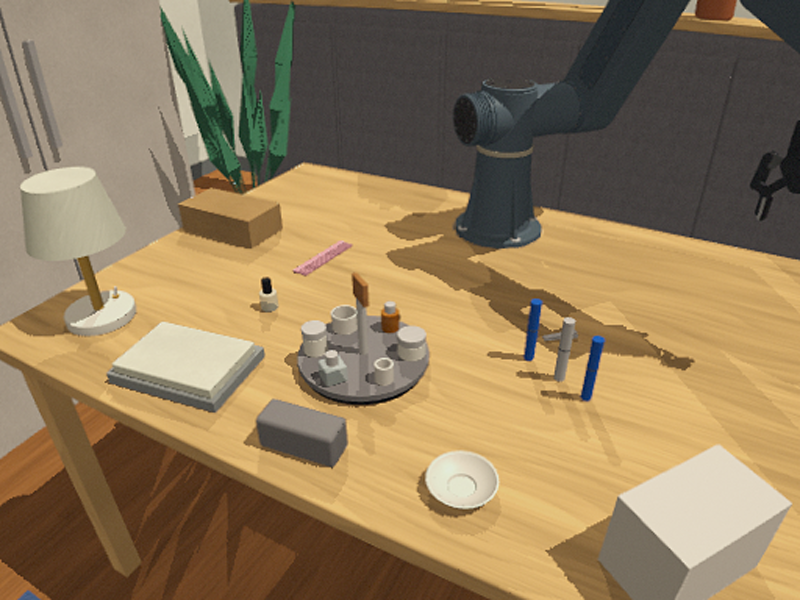

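View pics/t0b.png

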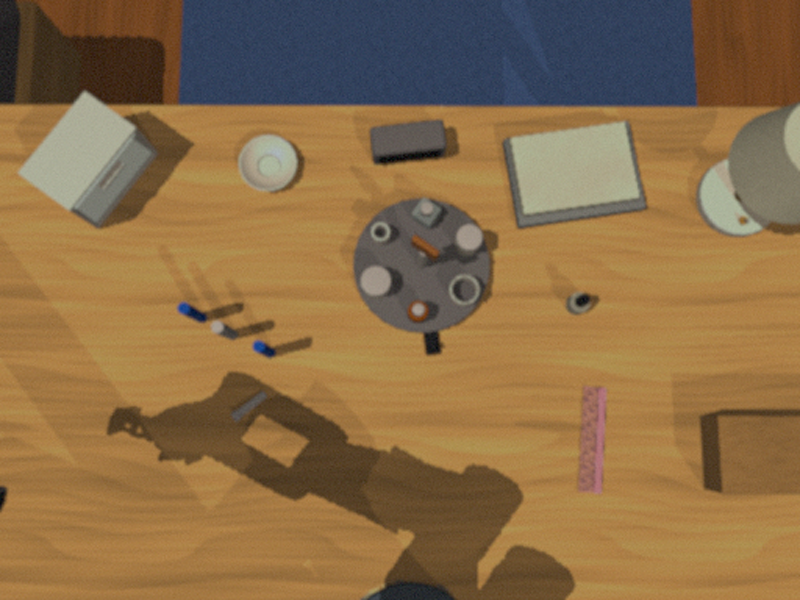

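The top view shows three tube shapes at (190,312) blue, (222,329) bare metal and (263,349) blue. In the scene view they are at (533,330), (566,350) and (594,370). The middle one is aluminium with a dark seam, so it's the one meant. I'll confirm it in a crop and compute positions.

```bash
sed -i "s/np.savez(f'pics/s=dict(s); q=np.array(s['rotation'])\n    s['rotation']=Rotation.from_quat(q).as_matrix() if q.size==4 else q.reshape(3,3)\n    np.savez(f'pics/; s/^import numpy as np, cv2/&\nfrom scipy.spatial.transform import Rotation/" h.py
python3 - <<'E'
from h import *
for n in('s0','t0'):
    s=load(n)
    s['rotation']=Rotation.from_quat(s['rotation']).as_matrix(); np.savez(f'pics/{n}.npz',**s)
a,b=load('s0'),load('t0');k=1.5625
def T(n,p,q): print(n,*[np.round(x,4) for x in tri(a,np.array(p)/k,b,np.array(q)/k)])
T('tubetop',(568,320),(217,327)); T('tubefoot',(563,377),(236,336))
T('bl1top',(536,302),(184,308)); T('bl2top',(597,340),(258,345))
T('grip',(361,290),(425,246)); T('collar',(384,365),(380,231));
for n,p,z in(('pointer',(432,335),.032),('collar',(380,231),.056),('wide',(465,290),.056),('tray',(423,265),.024),('grip',(425,246),.165),('gripA',(413,237),.165),('gripB',(438,256),.165)):
    print(n,atz(b,p[0]/k,p[1]/k,z))
A=cv2.imread('pics/s0.png')[180:270,320:400];B=cv2.imread('pics/t0.png')[180:240,100:190]
C=cv2.imread('pics/t0.png')[120:230,220:320]
r=lambda i:cv2.resize(i,(266,300),interpolation=cv2.INTER_CUBIC)
cv2.imwrite('pics/c0.png',np.hstack([r(A),cv2.resize(B,(450,300),interpolation=cv2.INTER_CUBIC)]))
E
```

```text
tubetop [0.4838 0.2829 0.1142] 0.0024
tubefoot [ 4.804e-01  2.839e-01 -4.000e-04] 0.0108
bl1top [0.5168 0.2782 0.1693] 0.0831
bl2top [0.4535 0.28   0.0578] 0.0944
grip [ 0.5976 -0.0176  0.1456] 0.0028
collar [0.6424 0.0473 0.0534] 0.0004
pointer [ 0.48067353 -0.03483079  0.032     ]
collar [0.64186507 0.04710601 0.056     ]
wide [ 0.54844153 -0.08510214  0.056     ]
tray [ 0.5940065  -0.02161423  0.024     ]
grip [ 0.59395034 -0.01788704  0.165     ]
gripA [ 0.60697247 -0.00089135  0.165     ]
gripB [ 0.57952952 -0.03623391  0.165     ]
```

View pics/c0.png

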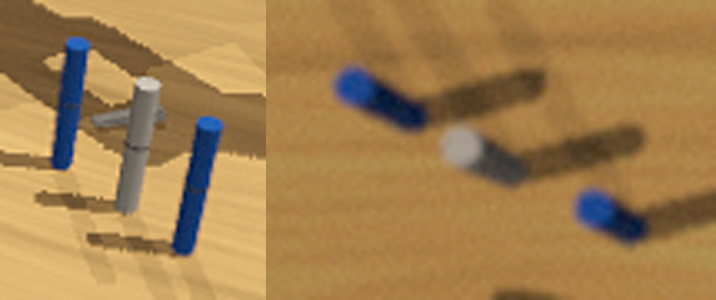

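The crop shows the middle tube bare grey with a dark seam, and both neighbours blue, so the middle one is the target. I'll go above it with the jaws turned across the row.

Emit:
carry_out(translation=[[0.0127,-0.0172,0],[0.0127,-0.0172,0],[0.0127,-0.0172,0],[0.0127,-0.0172,0],[0.0127,-0.0172,0],[0.0127,-0.0172,0],[0.0127,-0.0172,0],[0.0127,-0.0172,0]], turn=[[0,0,-5.6],[0,0,-5.6],[0,0,-5.6],[0,0,-5.6],[0,0,-5.6],[0,0,-5.6],[0,0,-5.6],[0,0,-5.6]], jaw=1)

```text
time_s: 0.77
tcp_pos: [0.3825, 0.4197, 0.3035]
eef_rot: [0.586, 0.81, -0.001, -0.0]
force: [-0.0, 0.2, -0.2]
width: 0.0854
grip_force: 0.0
```

Emit:
carry_out(translation=[[0.0127,-0.0172,0],[0.0127,-0.0172,0],[0.0127,-0.0172,0],[0.0127,-0.0172,0],[0.0127,-0.0172,0],[0.0127,-0.0172,0],[0.0127,-0.0172,0],[0.0127,-0.0172,0]], turn=[[0,0,-5.6],[0,0,-5.6],[0,0,-5.6],[0,0,-5.6],[0,0,-5.6],[0,0,-5.6],[0,0,-5.6],[0,0,-5.6]], jaw=1)

```text
time_s: 1.43
tcp_pos: [0.4841, 0.2822, 0.3035]
eef_rot: [0.851, 0.526, -0.0, -0.0]
force: [-0.8, 0.5, -0.3]
width: 0.0855
grip_force: 0.0
```

Run:
```python
from h import *
s=snap('wrist','w1');print(s['origin'],s['rotation'],get_obs()['tcp_pos'],get_obs()['eef_rot'],proj(s,[.484,.283,.115]),proj(s,[.484,.283,0]))
```

```text
[0.51774592 0.34832453 0.37354443] [[ 8.94727998e-01  4.27209749e-01  1.30206143e-01]
 [-4.46611338e-01  8.55630403e-01  2.61600699e-01]
 [ 3.50034308e-04 -2.92213009e-01  9.56353196e-01]] [0.48686199 0.27957848 0.3035535 ] [8.52096190e-01 5.23382861e-01 1.29887930e-04 1.56446006e-03] (np.float64(251.1761821011542), np.float64(186.94495977433405)) (np.float64(251.4823933870492), np.float64(163.7124107468391))
```

View pics/w1.png

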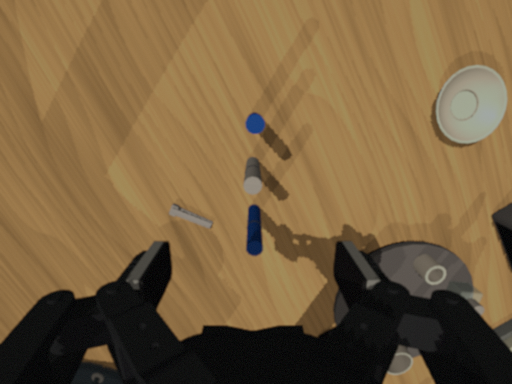

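The wrist view shows the tube's top at (253,186), within 2 px of the prediction. The blue tubes at (255,123) and (254,230) lie off the closing line.

Run:
```python
from h import *
s=load('w1');t=load('t0');f=s['frame'].astype(int)
g=f[140:200,235:275];m=(g.max(2)-g.min(2)<25)&(g.min(2)>60)
n,l,st,c=cv2.connectedComponentsWithStats(m.astype(np.uint8));i=1+st[1:,4].argmax();print(st[i]+[235,140,0,0,0],c[i]+[235,140])
print(atz(s,253,186,.115),tri(s,(253,186),t,(217/1.5625,327/1.5625)),tri(s,(253,186),load('s0'),(568/1.5625,320/1.5625)))
print([proj(s,[.484,.283,z]) for z in(0,.115)],get_obs()['tcp_pos'])
```

```text
[244 158  17  35 390] [251.53076923 177.57692308]
[0.48598706 0.28306105 0.115     ] (array([0.48469621, 0.28347031, 0.11426994]), np.float64(0.0026796328747980404)) (array([0.48598549, 0.28257302, 0.11512485]), np.float64(0.0010074958907051344))
[(np.float64(251.4823933870492), np.float64(163.7124107468391)), (np.float64(251.1761821011542), np.float64(186.94495977433405))] [0.48686199 0.27957848 0.3035535 ]
```

Emit:
carry_out(translation=[[-0.0014,0.0035,-0.02],[0,0,-0.025],[0,0,-0.025],[0,0,-0.025],[0,0,-0.025],[0,0,-0.02],[0,0,-0.0125],[0,0,0]], turn=[[0,0,0],[0,0,0],[0,0,0],[0,0,0],[0,0,0],[0,0,0],[0,0,0],[0,0,0]], jaw=0.8)

```text
time_s: 2.15
tcp_pos: [0.4806, 0.2861, 0.1483]
eef_rot: [0.849, 0.528, -0.003, -0.001]
force: [0.1, 0.2, 0.6]
width: 0.0682
grip_force: 0.0
```

Emit:
carry_out(translation=[[0,0,0],[0,0,0],[0,0,0],[0,0,0],[0,0,0],[0,0,0],[0,0,0],[0,0,0]], turn=[[0,0,0],[0,0,0],[0,0,0],[0,0,0],[0,0,0],[0,0,0],[0,0,0],[0,0,0]], jaw=0)

```text
time_s: 2.82
tcp_pos: [0.483, 0.287, 0.1526]
eef_rot: [0.849, 0.528, 0.001, 0.0]
force: [-1.0, -0.4, 6.1]
width: 0.0166
grip_force: 58.5
```

Emit:
carry_out(translation=[[0,0,0],[0,0,0],[0,0,0],[0,0,0],[0,0,0],[0,0,0],[0,0,0],[0,0,0]], turn=[[0,0,0],[0,0,0],[0,0,0],[0,0,0],[0,0,0],[0,0,0],[0,0,0],[0,0,0]], jaw=0)

```text
time_s: 3.48
tcp_pos: [0.483, 0.287, 0.1526]
eef_rot: [0.849, 0.528, 0.001, 0.0]
force: [-0.1, -1.1, 6.5]
width: 0.0169
grip_force: 58.5
```

Emit:
carry_out(translation=[[0,0,0.005],[0,0,0.015],[0,0,0.015],[0,0,0.02],[0,0,0.02],[0,0,0.02],[0,0,0.015],[0,0,0.01]], turn=[[0,0,0],[0,0,0],[0,0,0],[0,0,0],[0,0,0],[0,0,0],[0,0,0],[0,0,0]])

```text
time_s: 4.15
tcp_pos: [0.4828, 0.2868, 0.2733]
eef_rot: [0.849, 0.528, 0.001, 0.0]
force: [0.1, 0.0, 0.2]
width: 0.0164
grip_force: 58.4
```

Emit:
carry_out(translation=[[0.0098,-0.0147,0],[0.0098,-0.0147,0],[0.0098,-0.0147,0],[0.0098,-0.0147,0],[0.0098,-0.0147,0],[0.0098,-0.0147,0],[0.0098,-0.0147,0],[0.0098,-0.0147,0]], turn=[[0,0,0],[0,0,0],[0,0,0],[0,0,0],[0,0,0],[0,0,0],[0,0,0],[0,0,0]])

```text
time_s: 4.82
tcp_pos: [0.5608, 0.1683, 0.271]
eef_rot: [0.849, 0.528, -0.001, -0.0]
force: [0.1, 0.3, -0.8]
width: 0.0166
grip_force: 58.5
```

Emit:
carry_out(translation=[[0.0098,-0.0147,0],[0.0098,-0.0147,0],[0.0098,-0.0147,0],[0.0098,-0.0147,0],[0.0098,-0.0147,0],[0.005,-0.0075,0],[0,0,0],[0,0,0]], turn=[[0,0,0],[0,0,0],[0,0,0],[0,0,0],[0,0,0],[0,0,0],[0,0,0],[0,0,0]])

```text
time_s: 5.48
tcp_pos: [0.6148, 0.0878, 0.2712]
eef_rot: [0.85, 0.527, -0.0, -0.0]
force: [-1.1, -0.1, -0.3]
width: 0.0167
grip_force: 58.5
```

Run:
```python
from h import *
w=snap('wrist','w2');s=snap('scene','s2');t=snap('top','t2');o=get_obs();print(o['tcp_pos'],o['force'],o['width'],o['eef_rot'])
p=o['tcp_pos']+[0,0,-.15]
for n,c in(('w',w),('s',s),('t',t)):print(n,proj(c,p),proj(c,[.642,.047,.056]))
r=lambda i,w,h:cv2.resize(i,(w,h),interpolation=cv2.INTER_CUBIC)
cv2.imwrite('pics/c2.png',np.hstack([r(w['frame'][80:380,100:500],400*5//4,375)[:,:,::-1],r(s['frame'][150:270,180:276],300,375)[:,:,::-1]]))
```

```text
[0.61416776 0.08896045 0.27131135] [-0.37069772  1.22451237  0.05660918] 0.01632751703046123 [ 8.49134573e-01  5.28176304e-01 -3.11839040e-04 -4.15650622e-04]
w (np.float64(250.39991490817297), np.float64(199.7612175835535)) (np.float64(291.2115440585079), np.float64(202.81966991016876))
s (np.float64(266.763120739412), np.float64(208.90211852551656)) (np.float64(245.63531189667864), np.float64(232.6037497894361))
t (np.float64(224.78349388851444), np.float64(152.83720466220083)) (np.float64(243.24345300693142), np.float64(147.78637026916616))
```

View pics/c2.png

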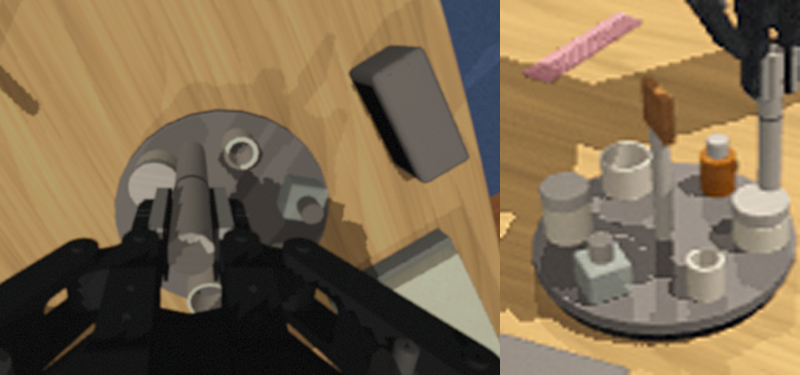

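The tube hangs vertical with its foot at about (252,200) in the wrist view, and the collar mouth is at (293,202). I'll move over it and lower to just above the mouth for a close look.

Emit:
carry_out(translation=[[0.007,-0.0105,0],[0.007,-0.0105,0],[0.007,-0.0105,0],[0.007,-0.0105,0],[0,0,-0.015],[0,0,-0.02],[0,0,-0.01],[0,0,0]], turn=[[0,0,0],[0,0,0],[0,0,0],[0,0,0],[0,0,0],[0,0,0],[0,0,0],[0,0,0]])

```text
time_s: 6.3
tcp_pos: [0.6417, 0.0452, 0.2234]
eef_rot: [0.85, 0.527, -0.002, -0.002]
force: [0.7, 0.1, -1.1]
width: 0.0165
grip_force: 58.5
```

Run:
```python
from h import *
w=snap('wrist','w3');s=snap('scene','s3');t=snap('top','t3');o=get_obs();print(o['tcp_pos'],o['force'],o['eef_rot'])
p=o['tcp_pos']+[0,0,-.151]
for n,c in(('w',w),('s',s),('t',t)):print(n,proj(c,p),proj(c,[.642,.047,.056]),proj(c,p+[.0018,.0036,0]))
r=lambda i,w,h:cv2.resize(i,(w,h),interpolation=cv2.INTER_CUBIC)
cv2.imwrite('pics/c3.png',np.hstack([r(w['frame'][150:250,200:300],400,400)[:,:,::-1],r(s['frame'][170:250,205:285],400,400)[:,:,::-1]]))
```

```text
[0.6434968  0.04576123 0.2269421 ] [ 0.3652232  -0.45591544  0.38890828] [8.49428366e-01 5.27703685e-01 4.01628709e-04 3.31589192e-04]
w (np.float64(254.07888282742502), np.float64(199.65185414499845)) (np.float64(251.9142068129835), np.float64(192.01285955410864)) (np.float64(254.11013591196667), np.float64(194.96902520102313))
s (np.float64(244.67209373238137), np.float64(226.1715854741077)) (np.float64(245.63531189667864), np.float64(232.6037497894361)) (np.float64(245.62981195400283), np.float64(227.01830749318128))
t (np.float64(243.68608048970145), np.float64(145.23312142186137)) (np.float64(243.24345300693142), np.float64(147.78637026916616)) (np.float64(242.19534272899966), np.float64(144.50079674993538))
```

View pics/c3.png

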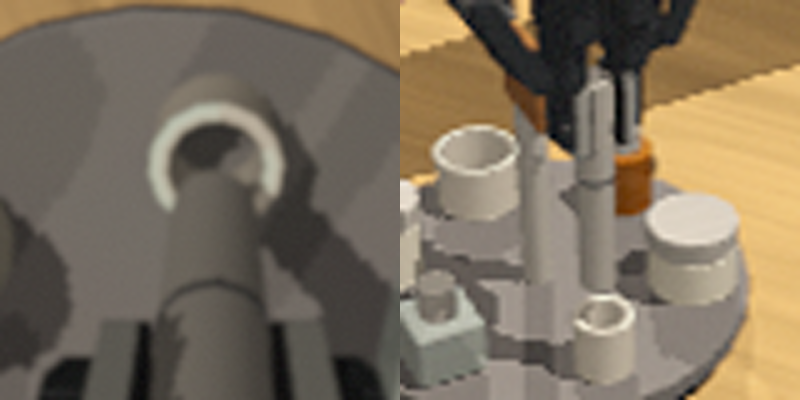

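Run:
```python
from h import *
w=load('w3');s=load('s3');t=load('t0')
c=atz(w,254.2,191.8,.056);print('col',c, tri(w,(254.2,191.8),t,(380/1.5625,231/1.5625)))
for z in(.073,.076,.079):
    f=atz(w,253.7,203.3,z);print(z,f,c-f,proj(s,f))
# collar mouth centre in scene crop (605,312)
cs=np.array([205+205/5,170+312/5]);print('scene collar',cs,atz(s,*cs,.056),'foot',[atz(s,244.4,225.8,z) for z in(.073,.076)])
print([get_obs()['tcp_pos'] for _ in range(3)])
for d in ([0,0,0],[.009*.447,.009*.894,0],[-.009*.447,-.009*.894,0]): print(proj(w,atz(w,253.7,203.3,.076)+d))
```

```text
col [0.64390565 0.04628108 0.056     ] (array([0.64304028, 0.04639201, 0.05358268]), np.float64(0.001873464182273796))
0.073 [0.6413649  0.04213449 0.073     ] [ 0.00254075  0.00414659 -0.017     ] (np.float64(243.81141145160126), np.float64(226.23782151865822))
0.076 [0.6418287  0.04307739 0.076     ] [ 0.00207695  0.00320369 -0.02      ] (np.float64(244.0291933365026), np.float64(225.44948803733706))
0.079 [0.64229249 0.04402028 0.079     ] [ 0.00161315  0.0022608  -0.023     ] (np.float64(244.24813238383854), np.float64(224.6569748189579))
scene collar [246.  232.4] [0.64091819 0.04739334 0.056     ] foot [array([0.63924072, 0.04253852, 0.073     ]), array([0.64260708, 0.04452369, 0.076     ])]
[array([0.6434968 , 0.04576123, 0.2269421 ]), array([0.6434968 , 0.04576123, 0.2269421 ]), array([0.6434968 , 0.04576123, 0.2269421 ])]
(np.float64(253.70000000000002), np.float64(203.29999999999998))
(np.float64(253.76562161138125), np.float64(192.84942909969715))
(np.float64(253.6356780190805), np.float64(213.50845733874212))
```

Wrist view: the foot centre at about (253.7,203.3) and the collar mouth at (254.2,191.8), so I shift about (+1.5, +3.2) mm. Then lower slowly.

Emit:
carry_out(translation=[[0.0015,0.0032,0],[0,0,-0.004],[0,0,-0.005],[0,0,-0.005],[0,0,-0.005],[0,0,-0.005],[0,0,-0.003],[0,0,0]], turn=[[0,0,0],[0,0,0],[0,0,0],[0,0,0],[0,0,0],[0,0,0],[0,0,0],[0,0,0]])

```text
time_s: 7.12
tcp_pos: [0.6438, 0.0493, 0.1982]
eef_rot: [0.849, 0.528, -0.001, -0.001]
force: [-0.2, 0.6, -1.6]
width: 0.0167
grip_force: 58.5
```

Run:
```python
from h import *
w=snap('wrist','w4');s=snap('scene','s4');o=get_obs();print(o['tcp_pos'],o['force'],o['wrist_torque'])
r=lambda i,w,h:cv2.resize(i,(w,h),interpolation=cv2.INTER_CUBIC)
cv2.imwrite('pics/c4.png',np.hstack([r(w['frame'][150:250,200:300],400,400)[:,:,::-1],r(s['frame'][170:250,205:285],400,400)[:,:,::-1]]))
```

```text
[0.64432815 0.04928504 0.19913296] [ 0.23033086  0.51954335 -0.56083221] [-0.02478857 -0.00841421  0.00495486]
```

View pics/c4.png

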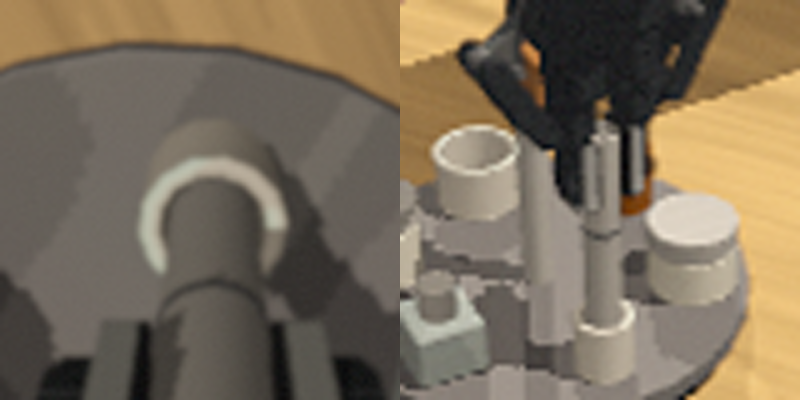

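The tube's foot is inside the ring (wrist view (253,195), scene view (246,231)) with almost no force, so I keep lowering.

Emit:
carry_out(translation=[[0,0,-0.004],[0,0,-0.004],[0,0,-0.004],[0,0,-0.004],[0,0,-0.003],[0,0,-0.002],[0,0,0],[0,0,0]], turn=[[0,0,0],[0,0,0],[0,0,0],[0,0,0],[0,0,0],[0,0,0],[0,0,0],[0,0,0]])

```text
time_s: 7.88
tcp_pos: [0.6443, 0.0493, 0.1782]
eef_rot: [0.849, 0.528, -0.0, -0.0]
force: [0.4, 0.3, 0.5]
width: 0.0164
grip_force: 58.6
```

Emit:
carry_out(translation=[[0,0,-0.001],[0,0,-0.001],[0,0,0],[0,0,0],[0,0,0],[0,0,0],[0,0,0],[0,0,0]], turn=[[0,0,0],[0,0,0],[0,0,0],[0,0,0],[0,0,0],[0,0,0],[0,0,0],[0,0,0]])

```text
time_s: 8.55
tcp_pos: [0.6446, 0.0493, 0.1767]
eef_rot: [0.849, 0.528, 0.0, 0.0]
force: [0.1, -0.2, 1.5]
width: 0.0168
grip_force: 58.7
```

Emit:
carry_out(translation=[[0,0,-0.001],[0,0,0],[0,0,0],[0,0,0],[0,0,0],[0,0,0],[0,0,0],[0,0,0]], turn=[[0,0,0],[0,0,0],[0,0,0],[0,0,0],[0,0,0],[0,0,0],[0,0,0],[0,0,0]])

```text
time_s: 9.22
tcp_pos: [0.6448, 0.0492, 0.1766]
eef_rot: [0.849, 0.528, 0.001, 0.0]
force: [-0.6, 0.7, 6.5]
width: 0.0165
grip_force: 59.2
```

Emit:
carry_out(translation=[[0,0,0],[0,0,0],[0,0,0],[0,0,0],[0,0,0],[0,0,0],[0,0,0],[0,0,0]], turn=[[0,0,0],[0,0,0],[0,0,0],[0,0,0],[0,0,0],[0,0,0],[0,0,0],[0,0,0]], jaw=0.5)

```text
time_s: 9.88
tcp_pos: [0.6443, 0.0493, 0.1753]
eef_rot: [0.849, 0.528, -0.0, -0.0]
force: [-0.4, -0.2, 0.3]
width: 0.0425
grip_force: 0.0
```

Emit:
carry_out(translation=[[0,0,0.01],[0,0,0.015],[0,0,0.02],[0,0,0.02],[0,0,0.02],[0,0,0.02],[0,0,0.02],[0,0,0.015]], turn=[[0,0,0],[0,0,0],[0,0,0],[0,0,0],[0,0,0],[0,0,0],[0,0,0],[0,0,0]])

```text
time_s: 10.55
tcp_pos: [0.6447, 0.0493, 0.3183]
eef_rot: [0.849, 0.528, 0.001, 0.001]
force: [0.5, 0.2, -0.2]
width: 0.0425
grip_force: 0.0
```

Run:
```python
from h import *
w=snap('wrist','w5');s=snap('scene','s5');t=snap('top','t5');o=get_obs();print(o['tcp_pos'],o['force'],o['joint_pos'])
r=lambda i,w,h:cv2.resize(i,(w,h),interpolation=cv2.INTER_CUBIC)
for z in(.139,.145):print(proj(w,[.643,.0465,z]),proj(s,[.643,.0465,z]))
cv2.imwrite('pics/c5.png',np.hstack([r(w['frame'][90:360,120:420],500,450)[:,:,::-1],r(s['frame'][150:270,180:260],300,450)[:,:,::-1]]))
```

```text
[0.64491868 0.04927841 0.3174598 ] [ 0.08148318  0.11532445 -0.02046569] [-9.62101645e-02  5.42610657e-01  1.36212628e+00  1.21326343e-05
  1.23278847e+00  3.62575415e-01]
(np.float64(250.62012971861967), np.float64(194.036832363632)) (np.float64(244.38731651966643), np.float64(204.06343368072038))
(np.float64(250.607759710328), np.float64(195.98272843332342)) (np.float64(244.32201274575146), np.float64(201.8697763075364))
```

View pics/c5.png

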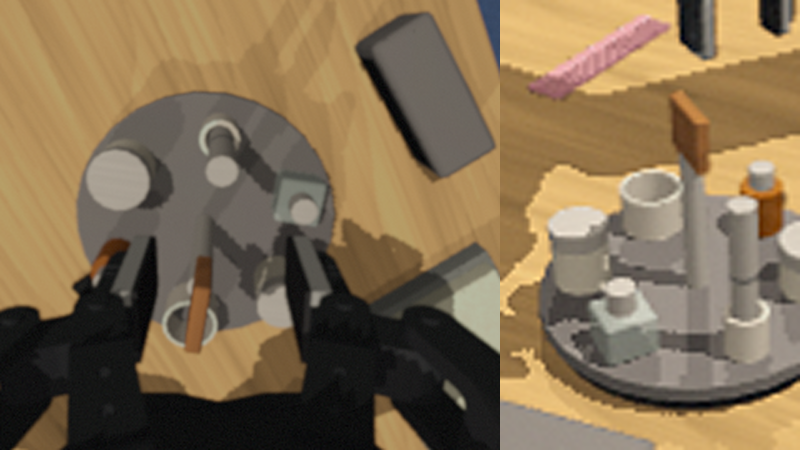

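The tube stands in the collar and is released: its top at wrist (253,193) is where a seated tube should be. Now locating the blade and the pointer.

Run:
```python
from h import *
w=load('w5');t=load('t5');s=load('s5')
P=lambda x,y:(120+x*.6,90+y*.6)
for n,p,z in(('e1',(203,258),.165),('e2',(195,352),.165),('tubetop',(222,172),.139),('wide',(190,325),.056)):print(n,atz(w,*P(*p),z))
a=atz(w,*P(203,258),.165);print(proj(w,[.5965,-.0185,.165]),proj(w,[.5965,-.0185,.125]))
t0=load('t0');f=t0['frame'].astype(int);
m=((f[:,:,0]-f[:,:,2]>50)&(f[:,:,0]<190));m[:140]=0;m[170:]=0;m[:,:255]=0;m[:,290:]=0
n,l,st,c=cv2.connectedComponentsWithStats(m.astype(np.uint8));print(st,c)
i=1+st[1:,4].argmax();ys,xs=np.where(l==i);print(cv2.minAreaRect(np.c_[xs,ys].astype(np.float32)))
# black pointer
for nm,S in(('t0',t0),('t5',t)):
    g=S['frame'].max(2)<45;g[:205]=0;g[235:]=0;g[:,:260]=0;g[:,295:]=0
    ys,xs=np.where(g);print(nm,len(xs),xs.min(),xs.max(),ys.min(),ys.max(),[(y,round(xs[ys==y].mean(),1),(ys==y).sum()) for y in range(ys.min(),ys.max()+1)])
```

```text
e1 [0.61869122 0.01493408 0.165     ]
e2 [ 0.58734641 -0.03662563  0.165     ]
tubetop [0.6455191  0.04616565 0.139     ]
wide [ 0.55197049 -0.08487163  0.056     ]
(np.float64(236.81770233304408), np.float64(283.13003360138555)) (np.float64(238.6285560385426), np.float64(260.77754721566026))
[[     0      0    512    384 196503]
 [   264    151     17     14    105]] [[255.49127494 191.51821601]
 [271.82857143 157.40952381]]
((271.576904296875, 157.3845977783203), (19.691856384277344, 5.547001838684082), 33.690067291259766)
t0 89 272 280 213 225 [(213, np.float64(277.0), np.int64(3)), (214, np.float64(275.0), np.int64(7)), (215, np.float64(275.5), np.int64(8)), (216, np.float64(276.0), np.int64(7)), (217, np.float64(276.0), np.int64(7)), (218, np.float64(276.0), np.int64(7)), (219, np.float64(276.5), np.int64(8)), (220, np.float64(276.5), np.int64(8)), (221, np.float64(276.5), np.int64(8)), (222, np.float64(276.5), np.int64(8)), (223, np.float64(276.5), np.int64(8)), (224, np.float64(277.0), np.int64(7)), (225, np.float64(275.0), np.int64(3))]
t5 56 273 280 213 224 [(213, np.float64(278.0), np.int64(1)), (214, np.float64(275.0), np.int64(4)), (215, np.float64(275.6), np.int64(5)), (216, np.float64(274.0), np.int64(3)), (217, np.float64(275.8), np.int64(5)), (218, np.float64(275.8), np.int64(4)), (219, np.float64(276.4), np.int64(5)), (220, np.float64(276.8), np.int64(5)), (221, np.float64(276.2), np.int64(5)), (222, np.float64(277.0), np.int64(7)), (223, np.float64(277.8), np.int64(5)), (224, np.float64(277.0), np.int64(7))]
```

Emit:
carry_out(translation=[[-0.0059,-0.0085,0],[-0.0059,-0.0085,0],[-0.0059,-0.0085,0],[-0.0059,-0.0085,0],[-0.0059,-0.0085,0],[-0.0059,-0.0085,0],[-0.0059,-0.0085,0],[-0.006,-0.0085,0]], turn=[[0,0,-1.1],[0,0,-1.1],[0,0,-1.1],[0,0,-1.1],[0,0,-1.1],[0,0,-1.1],[0,0,-1.1],[0,0,-1.1]], jaw=0.5)

```text
time_s: 11.37
tcp_pos: [0.5964, -0.0198, 0.3154]
eef_rot: [0.888, 0.46, -0.0, 0.0]
force: [-0.4, 0.1, 0.2]
width: 0.0429
grip_force: 0.0
```

Run:
```python
from h import *
w=snap('wrist','w6');o=get_obs();print(o['tcp_pos'],o['joint_pos'])
f=w['frame'].astype(int);hsv=cv2.cvtColor(w['frame'],cv2.COLOR_RGB2HSV)
x,y=proj(w,[.5975,-.0185,.165]);print(x,y)
m=((f[:,:,0]-f[:,:,2]>45)).astype(np.uint8)
y0,x0=int(y),int(x)
n,l,st,c=cv2.connectedComponentsWithStats(m)
for i in range(1,n):
    if st[i,4]>60:
        ys,xs=np.where(l==i);print(st[i],c[i],cv2.minAreaRect(np.c_[xs,ys].astype(np.float32)))
P=lambda X:proj(w,X)
print(P([.5975,-.0185,.125]),P([.643,.0465,.139]))
C=w['frame'][130:310,170:340][:,:,::-1]
cv2.imwrite('pics/c6.png',cv2.resize(C,(680,720//1))[:600] if 0 else cv2.resize(C,(560,593),interpolation=cv2.INTER_CUBIC))
```

```text
[ 0.59539416 -0.02104998  0.31537838] [-0.22217483  0.47560153  1.4946769  -0.00162934  1.17270585  0.39458358]
251.630218834557 198.60249490355005
[    0     0   512   370 99121] [206.19052471 152.26229558] ((255.5, 184.5), (369.0, 511.0), 90.0)
[246 166  12  57 649] [251.4761171  194.58859784] ((251.5, 193.99998474121094), (10.999998092651367, 55.99999237060547), 0.0)
[107 319  12  14  64] [112.828125 325.5625  ] ((112.25, 325.7500305175781), (4.242640495300293, 16.26345443725586), 45.0)
[386 318  14  17 109] [392.02752294 325.63302752] ((392.50006103515625, 326.0000305175781), (19.091880798339844, 6.363960266113281), 45.0)
[ 107  327   54   57 1197] [139.08855472 358.7518797 ] ((140.06927490234375, 360.9446105957031), (22.856494903564453, 76.32746887207031), 40.06078338623047)
[ 344  328   54   56 1226] [365.15497553 358.22349103] ((364.4098205566406, 360.9917907714844), (75.54176330566406, 23.43075180053711), 50.19443130493164)
(np.float64(251.68712945014263), np.float64(185.6566054636635)) (np.float64(251.29884819020572), np.float64(99.22901613472919))
```

View pics/c6.png

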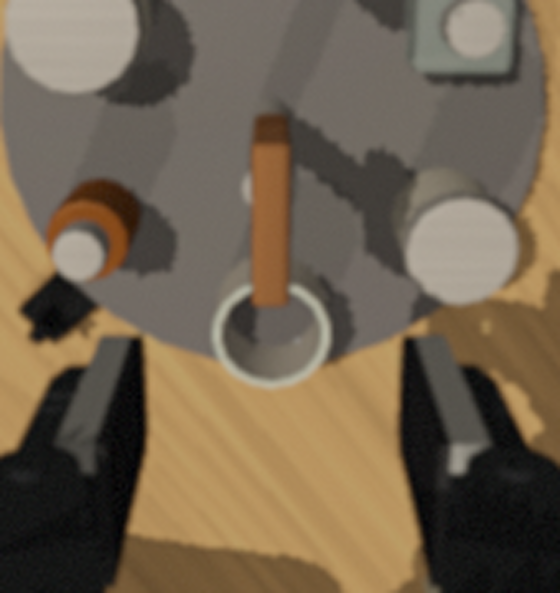

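The blade's top is centred at wrist (252,198), midway between the fingers and parallel to the pads. I descend and close on it.

Emit:
carry_out(translation=[[0,0,-0.01],[0,0,-0.016],[0,0,-0.018],[0,0,-0.018],[0,0,-0.018],[0,0,-0.018],[0,0,-0.017],[0,0,0]], turn=[[0,0,0],[0,0,0],[0,0,0],[0,0,0],[0,0,0],[0,0,0],[0,0,0],[0,0,0]])

```text
time_s: 12.08
tcp_pos: [0.5951, -0.0179, 0.1964]
eef_rot: [0.887, 0.461, -0.003, -0.003]
force: [0.3, 0.4, 0.1]
width: 0.0429
grip_force: 0.0
```

Emit:
carry_out(translation=[[0,0,0],[0,0,0],[0,0,0],[0,0,0],[0,0,0],[0,0,0],[0,0,0],[0,0,0]], turn=[[0,0,0],[0,0,0],[0,0,0],[0,0,0],[0,0,0],[0,0,0],[0,0,0],[0,0,0]], jaw=0)

```text
time_s: 12.75
tcp_pos: [0.597, -0.0181, 0.2014]
eef_rot: [0.887, 0.461, 0.0, -0.0]
force: [-3.0, 4.5, 6.5]
width: 0.0093
grip_force: 63.3
```

Run:
```python
from h import *
o=get_obs();print(o['tcp_pos'],o['force'],o['wrist_torque'],o['joint_pos'],o['grip_force'],o['width'])
t0=load('t0');w=load('w6')
for z in(.012,.022,.032):
    print(z,[atz(t0,u,v,z)[:2] for u,v in((276,214),(276,219),(276,225))],atz(w,170+60/3.294,130+310/3.294,z)[:2])
```

```text
[ 0.59700907 -0.01811039  0.2014016 ] [-2.95008343  4.51732474  6.46378529] [ 0.61964155  0.38887342 -0.10046474] [-2.17597895e-01  6.21595980e-01  1.59439041e+00  1.12761039e-03
  9.25249118e-01  3.94253230e-01] 63.33363890647888 0.009277583915728436
0.012 [array([ 0.483707  , -0.03481698]), array([ 0.4712058 , -0.03473763]), array([ 0.45625367, -0.03464268])] [ 0.47067733 -0.03832304]
0.022 [array([ 0.48268173, -0.03423826]), array([ 0.47028324, -0.03415956]), array([ 0.45545394, -0.03406539])] [ 0.47519977 -0.03621031]
0.032 [array([ 0.48165647, -0.03365954]), array([ 0.46936068, -0.03358149]), array([ 0.45465422, -0.0334881 ])] [ 0.47972222 -0.03409758]
```

Emit:
carry_out(translation=[[0,0,0],[0,0,0],[0,0,0],[0,0,0],[0,0,0],[0,0,0],[0,0,0],[0,0,0]], turn=[[0,0,2],[0,0,3],[0,0,4],[0,0,4],[0,0,4],[0,0,4],[0,0,3],[0,0,2]])

```text
time_s: 13.42
tcp_pos: [0.5969, -0.018, 0.2014]
eef_rot: [0.76, 0.65, 0.0, -0.0]
force: [-2.5, 4.8, 6.2]
width: 0.0092
grip_force: 63.5
```

Emit:
carry_out(translation=[[0,0,0],[0,0,0],[0,0,0],[0,0,0],[0,0,0],[0,0,0],[0,0,0],[0,0,0]], turn=[[0,0,2],[0,0,4],[0,0,5],[0,0,5],[0,0,5],[0,0,4],[0,0,3],[0,0,2]])

```text
time_s: 14.08
tcp_pos: [0.5967, -0.0181, 0.2014]
eef_rot: [0.566, 0.824, 0.0, -0.0]
force: [-3.7, 4.1, 6.6]
width: 0.0092
grip_force: 63.6
```

Run:
```python
from h import *
o=get_obs();print(o['tcp_pos'],o['force'],o['wrist_torque'],o['joint_pos'],o['grip_force'],o['width'])
```

```text
[ 0.59672512 -0.01807368  0.20138578] [-3.73524076  4.06485381  6.57216876] [ 0.65374867  0.52302972 -0.07362616] [-2.17631344e-01  6.21502898e-01  1.59467872e+00  1.09454508e-03
  9.25859813e-01 -5.85360118e-01] 63.55633735656738 0.009150959437071041
```

Emit:
carry_out(translation=[[0,0,0],[0,0,0],[0,0,0],[0,0,0],[0,0,0],[0,0,0],[0,0,0],[0,0,0]], turn=[[0,0,3],[0,0,5],[0,0,6],[0,0,6],[0,0,6],[0,0,5],[0,0,4],[0,0,3]])

```text
time_s: 14.75
tcp_pos: [0.5966, -0.0182, 0.2014]
eef_rot: [0.267, 0.964, 0.0, -0.0]
force: [-3.9, 3.4, 7.6]
width: 0.0095
grip_force: 63.6
```

Emit:
carry_out(translation=[[0,0,0],[0,0,0],[0,0,0],[0,0,0],[0,0,0],[0,0,0],[0,0,0],[0,0,0]], turn=[[0,0,3],[0,0,5],[0,0,6],[0,0,7],[0,0,6],[0,0,5],[0,0,4],[0,0,2]])

```text
time_s: 15.42
tcp_pos: [0.5966, -0.0184, 0.2014]
eef_rot: [-0.062, 0.998, 0.0, -0.0]
force: [-4.0, 2.9, 6.8]
width: 0.0089
grip_force: 63.6
```

Emit:
carry_out(translation=[[0,0,0],[0,0,0],[0,0,0],[0,0,0],[0,0,0],[0,0,0],[0,0,0],[0,0,0]], turn=[[0,0,0],[0,0,0],[0,0,0],[0,0,0],[0,0,0],[0,0,0],[0,0,0],[0,0,0]])

```text
time_s: 16.08
tcp_pos: [0.5965, -0.0184, 0.2014]
eef_rot: [-0.061, 0.998, 0.0, -0.0]
force: [-4.4, 3.3, 6.9]
width: 0.009
grip_force: 63.6
```

Run:
```python
from h import *
w=snap('wrist','w7');t=snap('top','t7');s=snap('scene','s7');o=get_obs();print(o['tcp_pos'],o['force'],o['wrist_torque'],o['joint_pos'],o['width'])
for S in(w,t):
  for a in(186.5,):
    c=np.array([.597,-.0185]);d=np.array([np.cos(np.radians(a)),np.sin(np.radians(a))])
    print([np.round(proj(S,[*(c+r*d),z]),1) for r,z in((.08,.139),(.08,.056),(.134,.032),(.140,.012))])
r=lambda i,w,h:cv2.resize(i,(w,h),interpolation=cv2.INTER_CUBIC)
cv2.imwrite('pics/c7.png',np.hstack([r(w['frame'][0:260,130:390],400,400)[:,:,::-1],r(t['frame'][150:240,230:320],400,400)[:,:,::-1]]))
```

```text
[ 0.59656594 -0.01837726  0.20142055] [-3.66276638  2.71786814  6.78164408] [0.45513914 0.5522722  0.08227648] [-2.17865995e-01  6.21387436e-01  1.59481344e+00  1.58058108e-05
  9.26083106e-01 -1.90998878e+00] 0.00939936964026941
[array([254.5,  94.9]), array([253.7,  99.7]), array([254.2,  28.2]), array([254.1,  26.9])]
[array([275.9, 193.2]), array([273.9, 198.2]), array([276.1, 221.2]), array([275.9, 224.3])]
```

View pics/c7.png

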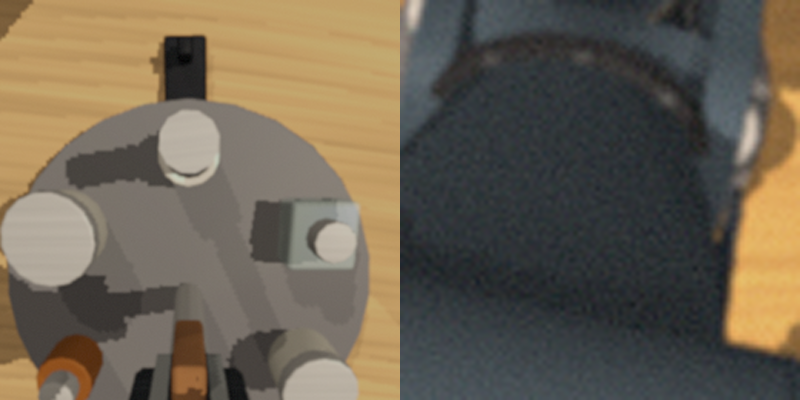

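In the wrist view the tube top is at (253,94) and the pointer fin and tongue are centred at about (250,30), so they are nearly in line. I'll quantify the residual.

Run:
```python
from h import *
w=load('w7');f=w['frame'].astype(int)
def sub(v,cond):
    x=np.where(cond(f[v,225:285]))[0]+225; return x.min(),x.max(),round(x.mean(),2),len(x)
for v in range(26,64,4): print(v,'dark',sub(v,lambda p:p.max(1)<60))
for v in range(78,112,4): print(v,'tube',sub(v,lambda p:p.min(1)>140))
for v in range(212,250,6): print(v,'blade',sub(v,lambda p:(p[:,0]-p[:,2]>40)))
A=np.array([.597,-.0185])
ang=lambda p:np.degrees(np.arctan2(p[1],p[0]))%360
P=atz(w,250.3,60,.012);Q=atz(w,250.3,30,.012);T=atz(w,252.9,92,.139)
print('tongue edge dir',ang((Q-P)[:2]))
for c in (A,A+[0,.001],A-[.001,0],np.array(get_obs()['tcp_pos'][:2])):
    print(ang(Q[:2]-c),ang(P[:2]-c),ang(T[:2]-c), 'r',np.linalg.norm(T[:2]-c))
e=get_obs()['eef_rot'];print('tool x',ang(Rotation.from_quat(e).as_matrix()[:2,0]))
```

```text
26 dark (np.int64(238), np.int64(262), np.float64(250.0), 25)
30 dark (np.int64(237), np.int64(262), np.float64(249.5), 26)
34 dark (np.int64(237), np.int64(262), np.float64(249.5), 26)
38 dark (np.int64(237), np.int64(262), np.float64(249.5), 26)
42 dark (np.int64(237), np.int64(262), np.float64(249.5), 26)
46 dark (np.int64(237), np.int64(262), np.float64(249.5), 26)
50 dark (np.int64(238), np.int64(262), np.float64(250.0), 25)
54 dark (np.int64(238), np.int64(262), np.float64(250.0), 25)
58 dark (np.int64(238), np.int64(262), np.float64(250.0), 25)
62 dark (np.int64(238), np.int64(262), np.float64(250.0), 25)
78 tube (np.int64(238), np.int64(267), np.float64(252.5), 30)
82 tube (np.int64(236), np.int64(269), np.float64(252.5), 34)
86 tube (np.int64(234), np.int64(271), np.float64(252.5), 38)
90 tube (np.int64(234), np.int64(272), np.float64(253.0), 39)
94 tube (np.int64(234), np.int64(272), np.float64(253.0), 39)
98 tube (np.int64(234), np.int64(272), np.float64(253.0), 39)
102 tube (np.int64(236), np.int64(272), np.float64(254.0), 37)
106 tube (np.int64(238), np.int64(271), np.fl
[... 200 characters left out ...]
2.5), 18)
224 blade (np.int64(243), np.int64(262), np.float64(252.5), 20)
230 blade (np.int64(243), np.int64(263), np.float64(253.0), 21)
236 blade (np.int64(242), np.int64(263), np.float64(252.5), 22)
242 blade (np.int64(241), np.int64(264), np.float64(252.5), 24)
248 blade (np.int64(241), np.int64(264), np.float64(252.5), 24)
tongue edge dir 186.8964635859456
187.82838963770686 188.021644235484 187.01046181499999 r 0.08123079659889869
188.24050705761658 188.51885889004916 187.7094491310597 r 0.08135890145957031
187.8855191335008 188.09241721135632 187.09761445571417 r 0.08023836554192049
187.90386824213684 188.11353242064874 187.1343877528526 r 0.08081514628949216
tool x 186.95095392517405
```

Run:
```python
from h import *
from scipy.optimize import least_squares
w=load('w7');f=w['frame'].astype(int)
ang=lambda p:np.degrees(np.arctan2(p[1],p[0]))%360
# tray edge: per row leftmost/rightmost transition wood(R-B>35)->grey
g=(f[:,:,0]-f[:,:,2])>30
pts=[]
for v in range(74,235,4):
    row=g[v]; 
    L=252
    x=[i for i in range(120,252) if row[i] and not row[i+1:i+6].any()]
    y=[i for i in range(260,400) if row[i] and not row[i-5:i].any()]
    if x: pts.append((min(x)+.5,v))
    if y: pts.append((max(y)-.5,v))
X=np.array([atz(w,u,v,.024)[:2] for u,v in pts])
r=least_squares(lambda c:np.linalg.norm(X-c,axis=1)-.110,[.597,-.0185],loss='soft_l1',f_scale=.001)
print(r.x,len(X),np.median(abs(r.fun)),np.sort(abs(r.fun))[-5:])
C=r.x
for v in(30,40,50):
    Q=atz(w,249.8,v,.012)[:2];print('ptr',v,ang(Q-C),np.linalg.norm(Q-C))
# subpixel tongue edges
def edge(v,a,b,s):
    p=f[v,a:b].sum(1).astype(float);d=np.abs(np.diff(p));return a+.5+(d*np.arange(len(d))).sum()/d.sum()
vs=np.arange(26,62,2);m=[(edge(v,231,244,1)+edge(v,256,269,1))/2 for v in vs];k=np.polyfit(vs,m,1);print('tongue u',np.polyval(k,[30,60]))
P=[atz(w,np.polyval(k,v),v,.012)[:2] for v in(30,60)];print('tongue dir',ang(P[0]-P[1]),ang(P[0]-C))
B=[atz(w,252.5,v,.165)[:2] for v in(224,248)];print('blade dir',ang(B[0]-B[1]),B[0])
T=atz(w,252.9,92,.139)[:2];print('tube',ang(T-C),ang(T-B[0]))
```

```text
[ 0.59891617 -0.01963465] 82 0.00100430922633548 [0.00444342 0.00524184 0.00529795 0.00548046 0.00578577]
ptr 30 187.43112984691226 0.1393470312986921
ptr 40 187.46395744390097 0.13156673883899048
ptr 50 187.50156803804387 0.12369139708667189
tongue u [249.53853746 249.45299452]
tongue dir 186.68339609986552 187.52120950114414
blade dir 187.00135692976724 [ 0.56886629 -0.02215994]
tube 186.07162933371706 186.79493817504618
```

The residual is under about 1°: pointer estimates run 186.7–187.5° and the tray is at about 187.0°. I'll nudge by 0.5°, hold still and hand in.

Emit:
carry_out(translation=[[0,0,0],[0,0,0],[0,0,0],[0,0,0],[0,0,0],[0,0,0],[0,0,0],[0,0,0]], turn=[[0,0,0.25],[0,0,0.25],[0,0,0],[0,0,0],[0,0,0],[0,0,0],[0,0,0],[0,0,0]])

```text
time_s: 16.9
tcp_pos: [0.5966, -0.0184, 0.2014]
eef_rot: [-0.065, 0.998, 0.0, -0.0]
force: [-4.0, 2.8, 7.1]
width: 0.0095
grip_force: 63.5
```

Emit:
carry_out(translation=[[0,0,0],[0,0,0],[0,0,0],[0,0,0],[0,0,0],[0,0,0],[0,0,0],[0,0,0]], turn=[[0,0,0],[0,0,0],[0,0,0],[0,0,0],[0,0,0],[0,0,0],[0,0,0],[0,0,0]])

```text
time_s: 17.57
tcp_pos: [0.5965, -0.0184, 0.2014]
eef_rot: [-0.065, 0.998, 0.0, -0.0]
force: [-4.2, 3.5, 7.1]
width: 0.0088
grip_force: 63.5
```

```bash
python3 -c "
from rig import *
o=get_obs();print(o['qvel'],o['grip_force'],o['force']);print(close_job())"
```

```text
[-0.00210795 -0.00035131  0.00053234  0.00077773  0.0009643   0.00081711] 63.52970480918884 [-4.22957513  3.52809926  7.10246233]
the job is handed in; nothing more can be done
None
```

The aluminium tube stands fully down in the narrow collar and is let go, the carousel is turned to within about 1° of the pointer by my measurement, and the job was handed in at about 17.6 s with the grip still held and the carousel still; the verdict was not shown.

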